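# Line up the printed test vases by height

## Task

Stand the four printed test vases on the ware board in order of height, one in the middle of each round cream setter disc: the shortest on the disc next to the yellow end stop, rising to the tallest next to the blue end stop. Do not tip any vase over, and leave them all standing upright, released and still.

Things in the scene. Friction and masses are not known exactly. Their poses are not given: they have to be found in the camera images.
- vase_terracotta: terracotta-red vase with fine horizontal rings, the shortest: 65 mm tall, round, loose, stands upright on the bench. Straight grip band 52 mm in diameter from 14 mm up to 59 mm above its underside, tapering below to a foot 46 mm across. The mouth is only a shallow dark disc on top, closed to fingers. Origin: centre of its underside; z up along its axis. Mass about 0.06 to 0.25 kg.
- vase_white: off-white vase with upright flutes, second shortest: 85 mm tall, round, loose, stands upright on the bench. Straight grip band 52 mm in diameter from 33 mm up to 79 mm above its underside, tapering below to a foot 46 mm across. The mouth is only a shallow dark disc on top, closed to fingers. Origin: centre of its underside; z up along its axis. Mass about 0.06 to 0.25 kg.
- vase_grey: mid-grey vase with slanting ribs, second tallest: 105 mm tall, round, loose, stands upright on the bench. Straight grip band 52 mm in diameter from 53 mm up to 99 mm above its underside, tapering below to a foot 46 mm across. The mouth is only a shallow dark disc on top, closed to fingers. Origin: centre of its underside; z up along its axis. Mass about 0.06 to 0.25 kg.
- vase_black: black vase with small bumps, the tallest: 125 mm tall, round, loose, stands upright on the bench. Straight grip band 52 mm in diameter from 73 mm up to 119 mm above its underside, tapering below to a foot 48 mm across. The mouth is only a shallow dark disc on top, closed to fingers. Origin: centre of its underside; z up along its axis. Mass about 0.06 to 0.25 kg.
- disc_a: one of four alike cream setter discs, 70 mm across, 8 mm thick, fixed in a row (centres about 100 mm apart, not quite straight) on a plywood ware board (110 x 500 mm, 18 mm thick) lying across the bench beyond the vases. Its letter says nothing of its place in the row. Origin: centre of its underside, z = 0.018; flat top at z = 0.026.
- disc_b: one of four alike cream setter discs, 70 mm across, 8 mm thick, fixed in a row (centres about 100 mm apart, not quite straight) on a plywood ware board (110 x 500 mm, 18 mm thick) lying across the bench beyond the vases. Its letter says nothing of its place in the row. Origin: centre of its underside, z = 0.018; flat top at z = 0.026.
- disc_c: one of four alike cream setter discs, 70 mm across, 8 mm thick, fixed in a row (centres about 100 mm apart, not quite straight) on a plywood ware board (110 x 500 mm, 18 mm thick) lying across the bench beyond the vases. Its letter says nothing of its place in the row. Origin: centre of its underside, z = 0.018; flat top at z = 0.026.
- disc_d: one of four alike cream setter discs, 70 mm across, 8 mm thick, fixed in a row (centres about 100 mm apart, not quite straight) on a plywood ware board (110 x 500 mm, 18 mm thick) lying across the bench beyond the vases. Its letter says nothing of its place in the row. Origin: centre of its underside, z = 0.018; flat top at z = 0.026.
- stop_yellow: the yellow end stop: a plastic bar 100 x 22 x 22 mm fixed across one end of the ware board (top at z = 0.040), its centre about 78 mm from the nearest disc's. The other end has the blue one; which end is which changes. Origin: centre of its underside; its long side (x) runs across the board, at right angles to the row; y runs along the row.
- stop_blue: the blue end stop: a plastic bar 100 x 22 x 22 mm fixed across one end of the ware board (top at z = 0.040), its centre about 78 mm from the nearest disc's. The other end has the yellow one; which end is which changes. Origin: centre of its underside; its long side (x) runs across the board, at right angles to the row; y runs along the row.
There are look-alikes about, which are no part of the job. Leave any purple or red look-alike of the vase_grey alone.

How it is judged:
By the outcome, as a careful person would: the job done as asked, in the order asked, and still so for the second after the job is handed in, with the robot touching nothing.
It also fails if it takes over 115 s, if anything falls off the work surface, if the arm or the gripper's body presses on something with over 40 N, if the wrist force passes 120 N, or if a joint passes its speed limit or range.

## Robot

A 6-joint arm with a two-finger parallel gripper is mounted at the origin on the work surface. World frame = base frame: x ahead of the robot, y to its left, z up, the work surface at z = 0. Lengths are in mm, angles in rad, forces in N, time in s.
With the tool pointing down it reaches from about 350 to 775 mm from the base axis. Payload 7.3 kg.
Tool frame: the origin (TCP) lies at the very end of the fingers, on their centre line; the grasp point (between the pads) lies 19 mm behind it; z points along the fingers, y is the line along which they close (so a half turn about z gives the same grasp; the last joint's range is limited). The gripper opens to 92 mm and grips with 3 to 60 N. Pads are 19 mm wide; open, the fingers measure 130 mm over their backs; the gripper's body (75 mm by 190 mm) begins 47 mm behind the grasp point.
Start: joints at [1.204, 0.342, 1.524, -0, 1.275, -0.146], TCP at [114.964, 512.278, 226.741] pointing down, gripper open.
Joint ranges: [-2.53, 2.53], [-0.77, 2.02], [0.04, 2.7], [-1, 4.14], [0.28, 2.66], [-3.11, 3.11]. Speed limits (rad/s): [2.57, 2.57, 3.14, 3.14, 3.14, 3.14].

## Interface

Orientations are given as [roll, pitch, yaw] about the fixed x, y, z axes, in that order (R = Rz(yaw) Ry(pitch) Rx(roll)).
In Python, from plant import get_obs, vision, workorder gives the robot as it stands.
- The arm moves only by the shell command python3 -m pendant 'ROWS' [OPENING]. ROWS is a JSON object of lists of equal length, an entry for each row: "dp": the shift along the tool's x, y, z in m, a list of three; "rotation": the turn, a rotation vector about the tool's x, y, z in rad, a list of three. A call has 1 to 8 rows; each row is the pose to reach, as a shift and turn from the pose commanded when the call began, along the tool's axes at that moment; what a row does not reach only later rows make up. A row lasts 1/8 s, in which the tool goes at most 62.5 mm and 10.7 degrees, less where a joint would pass 70% of its speed; a pose out of reach is approached as far as the arm can. A call with a gripper value outside its range is refused whole. OPENING is the finger opening in m, from 0 to 0.0918, set as the call begins (- or left out, the last holds). The fingers move at their own pace and stop on an object; the grip force is fixed at half the most. Time passes only in rows, so rows that repeat a pose let the fingers close. It gives the time, the measured TCP pose, the force, the opening and the grip force at its end, in the units of the state.
- get_obs(): the state, without advancing time (a new reading comes with each control period).
- vision.capture(name): name is "side" or "top" or "wrist"; returns a dict with "pixels" (384x512x3 uint8, red, green, blue), "vfov" (degrees; the focal length in pixels is half the picture's height over the tangent of half this angle, whatever the lens; pixels are square), "cx", "cy" (the principal point, pixels), "pose" (4x4, takes a point from camera to world coordinates); the wrist camera has in their place "T_tool_cam" (4x4, takes a point from camera to tool coordinates, whose origin is the TCP and whose axes are the flange's). Camera axes: x right, y up, looking along -z (the intrinsics and any distortion apply to the point x, -y, -z); pixel columns grow to the right and rows downward; lengths in mm; the calibration is good to about 2 mm. A picture is of the moment at which its call begins: read the wrist's pose just before it. There is no depth.
- workorder.close_job(): hands the job in; it is judged then, once.
The state is a dict: "time": time; "joint_positions": joint angles; "dq": joint speeds; "tau": joint torques, N m; "tool_pos": TCP position; "tcp_rot": TCP orientation; "contact_force": force on the tool from outside, world axes, zero at the start; "moment": the same for the moment, N m; "grip_width": finger opening in mm; "finger_force": force on a finger pad.
Only numpy, scipy, OpenCV 4.12 (cv2) and the standard library are available. Lean on these libraries where they do the work, as an engineer would, in place of code of your own. Each camera call takes 0.05 s, during which the arm holds its last target. There are 200 camera calls.

## Working session

There is one attempt and no reset: what is moved stays moved. The work goes in short steps, Python scripts to look and compute and a shell command to move; the robot and the scene stay as the last step left them, time stands still between calls to the robot, and variables do not carry over. Pictures are saved under pics/ and viewed, at most 14 in all, crops included, and the job is handed in when it is done.

```bash
mkdir -p pics; ls; python3 - <<'E'
from plant import get_obs, vision
import cv2,numpy as np
o=get_obs(); print(o)
for n in("top","side"):
    c=vision.capture(n); cv2.imwrite(f"pics/{n}0.png",cv2.resize(c["pixels"][:,:,::-1],(800,600),interpolation=cv2.INTER_CUBIC))
    print(n,{k:v for k,v in c.items() if k!="pixels"})
E
```

```text
pics
{'time': 0.0, 'joint_positions': array([ 1.20399894e+00,  3.42743706e-01,  1.52502450e+00, -4.32899781e-05,
        1.27542210e+00, -1.46021109e-01]), 'dq': array([-0.00176108, -0.00175358,  0.00091711, -0.00091163,  0.00102161,
        0.00071533]), 'tau': array([ 1.09494482e-03, -4.31246996e+01, -2.44226038e+01,  7.19908183e-02,
        5.60121203e-02, -1.67094618e-04]), 'tool_pos': array([114.81797433, 511.86003336, 226.03147672]), 'tcp_rot': array([-3.14000598e+00, -1.91508857e-04,  2.92082886e+00]), 'contact_force': array([-0.13097405, -0.86145468, -0.28160684]), 'moment': array([-0.00967652,  0.02943055,  0.00891595]), 'finger_force': 0.0, 'grip_width': 91.95397829607049}
top {'vfov': 43.008713174586006, 'cx': 250.6134724900591, 'cy': 195.41059483695395, 'pose': array([[-5.72451231e-03,  9.98054883e-01, -6.20780272e-02,
         4.51871866e+02],
       [-9.99934424e-01, -5.09744760e-03,  1.02549080e-02,
         4.37373151e+01],
       [ 9.91852154e-03,  6.21326607e-02,  9.98018615e-01,
         1.60129859e+03],
       [ 0.00000000e+00,  0.00000000e+00,  0.00000000e+00,
         1.00000000e+00]])}
side {'vfov': 43.09303538686274, 'cx': 257.68610737653415, 'cy': 186.47358996298522, 'pose': array([[ 8.56422215e-01,  3.84624962e-01, -3.44390227e-01,
         9.25070014e+01],
       [-5.16260925e-01,  6.43125550e-01, -5.65565367e-01,
        -6.96134146e+02],
       [ 3.95559661e-03,  6.62157961e-01,  7.49353847e-01,
         9.92872662e+02],
       [ 0.00000000e+00,  0.00000000e+00,  0.00000000e+00,
         1.00000000e+00]])}
```

View pics/top0.png

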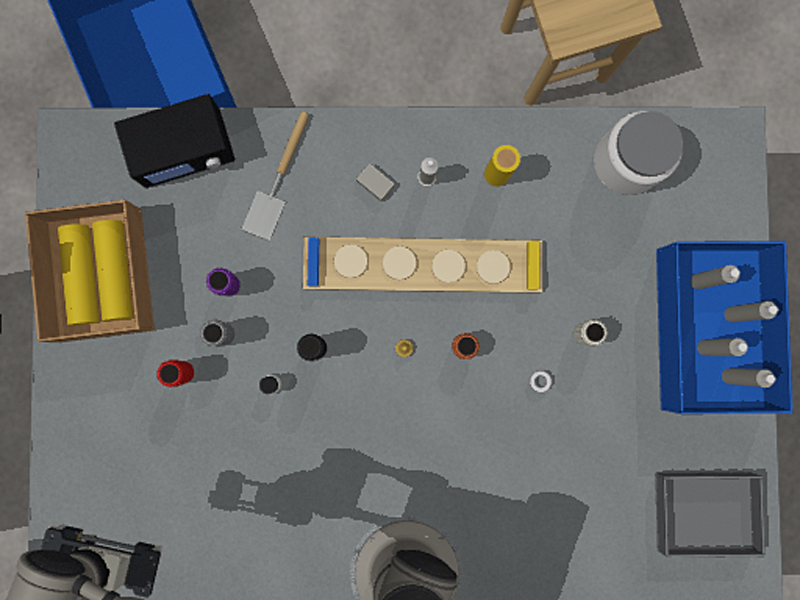

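View pics/side0.png

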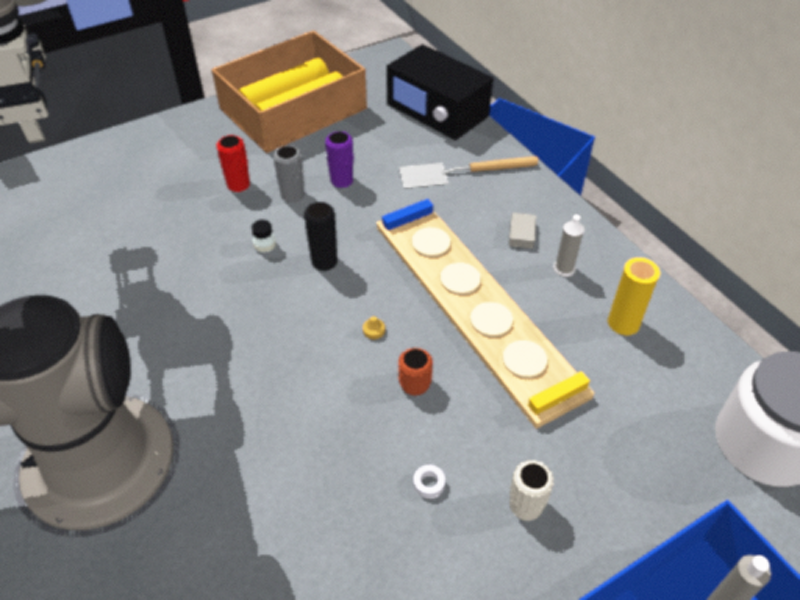

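Top view (800-wide pixels): the board is at x 305–545, with blue stop left (313,262) and yellow right (534,265). Discs are at (351,262), (400,263), (448,266) and (493,267). Grey candidates are grey (214,333), purple (222,281) and red (174,373). Only (214,333) is mid-grey, so it fits. Small dark-capped jar (270,383) is a distractor. I'll confirm in an enlarged crop.

```bash
cat > h.py <<'E'
import numpy as np,cv2
from plant import get_obs, vision
from scipy.spatial.transform import Rotation as R
def ray(c,u,v,pose):
    f=c["pixels"].shape[0]/2/np.tan(np.radians(c["vfov"]/2))
    d=pose[:3,:3]@np.array([(u-c["cx"])/f,-(v-c["cy"])/f,-1.]); return pose[:3,3],d
def hit(c,u,v,z,pose=None):
    p,d=ray(c,u,v,c["pose"] if pose is None else pose); return (p+d*(z-p[2])/d[2])[:2]
def wrist():
    o=get_obs(); c=vision.capture("wrist"); T=np.eye(4)
    T[:3,:3]=R.from_euler("xyz",o["tcp_rot"]).as_matrix(); T[:3,3]=o["tool_pos"]
    return c,T@c["T_tool_cam"],o
def proj(c,P,pose):
    f=c["pixels"].shape[0]/2/np.tan(np.radians(c["vfov"]/2)); q=np.linalg.inv(pose)@np.append(P,1)
    return c["cx"]+f*q[0]/-q[2], c["cy"]-f*q[1]/-q[2]
def crop(c,x0,y0,x1,y1,k,fn):
    cv2.imwrite(fn,cv2.resize(c["pixels"][y0:y1,x0:x1,::-1],None,fx=k,fy=k,interpolation=cv2.INTER_CUBIC))
E
python3 - <<'E'
from h import *
c=vision.capture("top")
a=c["pixels"][145:260,95:225,::-1]; b=c["pixels"][145:260,285:395,::-1]
up=lambda a,k:cv2.resize(a,None,fx=k,fy=k,interpolation=cv2.INTER_CUBIC)
cv2.imwrite("pics/crop1.png",up(a,5))
cv2.imwrite("pics/crop2.png",up(c["pixels"][145:240,190:395,::-1],3.9))
w,P,o=wrist(); print(w["T_tool_cam"],w["vfov"],w["cx"],w["cy"])
# discs by colour
im=c["pixels"].astype(int); hsv=cv2.cvtColor(c["pixels"],cv2.COLOR_RGB2HSV)
print([tuple(im[int(y*.64),int(x*.64)]) for x,y in((351,262),(380,245),(534,265))])
m=((im.min(2)>185)).astype(np.uint8); n,l,s,ct=cv2.connectedComponentsWithStats(m[140:200,185:360])
for i in range(1,n):
    if s[i,4]>100:
        u,v=ct[i]+[185,140]; print(u,v,s[i],hit(c,u,v,26))
E
```

```text
[[ 4.94137016e-04  9.68839333e-01  2.47689530e-01  6.63491817e+01]
 [ 9.99999625e-01 -3.02578018e-04 -8.11448695e-04 -8.49598046e-01]
 [-7.11218005e-04  2.47689838e-01 -9.68839119e-01 -1.56755877e+02]
 [ 0.00000000e+00  0.00000000e+00  0.00000000e+00  1.00000000e+00]] 60.39779253899062 256.68536482485314 192.3661921057075
[(np.int64(204), np.int64(190), np.int64(164)), (np.int64(181), np.int64(158), np.int64(119)), (np.int64(198), np.int64(174), np.int64(45))]
```

View pics/crop1.png

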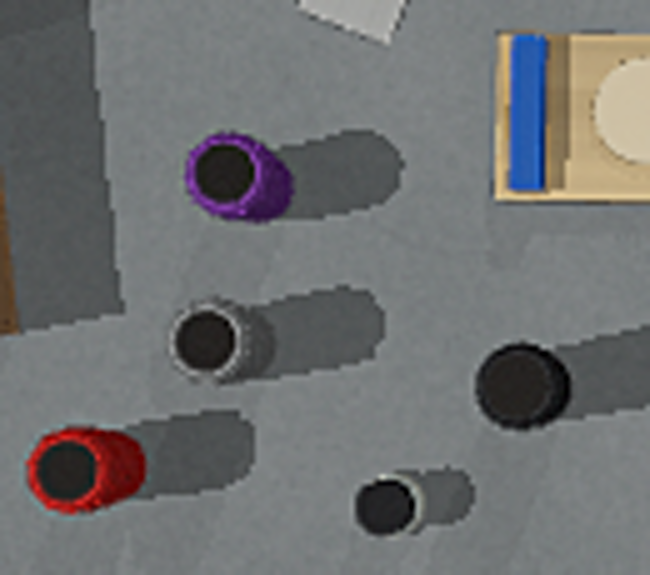

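View pics/crop2.png

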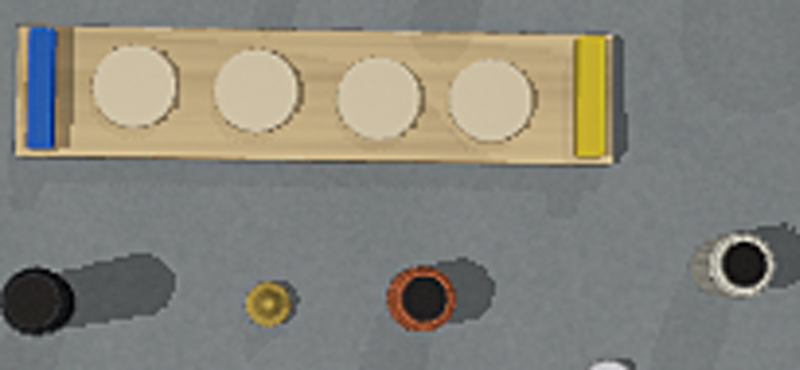

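Crop 1 confirms it: the mid-grey ribbed vase has its mouth at (207,341), between purple (224,174) and red (68,470), and black's top is at (518,386). In crop 2 the terracotta mouth is at (425,299), the white mouth at (744,265), and the discs are at (135,86), (257,90), (379,98) and (491,100).

```bash
python3 - <<'E'
from h import *
c=vision.capture("top")
A=lambda x,y:(x/5+95-.4,y/5+145-.4); B=lambda x,y:(x/3.9+190-.4,y/3.9+145-.4)
for n,p,z in [("grey",A(207,341),105),("black",A(518,386),125),("terra",B(425,299),65),("white",B(744,265),85),("dBlue",B(134.5,86.5),26),("d2",B(257,90.5),26),("d3",B(379,98),26),("dYel",B(490.5,100.5),26),("stopB",B(41,88),40),("stopY",B(590,97),40),("purple",A(224,174),105),("red",A(66,470),105)]:
    print(n,hit(c,*p,z).round(1))
o=get_obs(); print(R.from_euler("xyz",o["tcp_rot"]).as_matrix().round(3))
E
```

```text
grey [493.4 379.7]
black [464.6 187.4]
terra [ 465.  -122.7]
white [ 490.6 -376.3]
dBlue [643.5 113.2]
d2 [639.7  11.2]
d3 [632.9 -90.5]
dYel [ 630.4 -183.6]
stopB [640.9 189.7]
stopY [ 631.4 -264.1]
purple [596.  370.2]
red [415.1 464.8]
[[-0.976  0.219 -0.   ]
 [ 0.219  0.976 -0.001]
 [ 0.    -0.001 -1.   ]]
```

```bash
python3 -m pendant '{"dp":[[-0.05,-0.016,0],[-0.10,-0.032,0],[-0.15,-0.048,0],[-0.20,-0.064,0],[-0.25,-0.08,0],[-0.30,-0.096,0],[-0.35,-0.112,0],[-0.403,-0.127,0]],"rotation":[[0,0,0.169],[0,0,0.338],[0,0,0.507],[0,0,0.676],[0,0,0.845],[0,0,1.014],[0,0,1.183],[0,0,1.35]]}' 0.085
python3 -m pendant '{"dp":[[0,0,0],[0,0,0]],"rotation":[[0,0,0],[0,0,0]]}'
```

```text
time: 1.25
tool_pos: [481.6, 299.1, 226.7]
tcp_rot: [-3.142, -0.0, 1.565]
contact_force: [0.2, 1.1, -0.4]
grip_width: 84.7
finger_force: 0.0
time: 1.5
tool_pos: [479.8, 300.1, 226.3]
tcp_rot: [-3.14, 0.0, 1.572]
contact_force: [-0.6, 0.1, 0.3]
grip_width: 84.8
finger_force: 0.0
```

```bash
python3 -m pendant '{"dp":[[-0.053,-0.002,0],[-0.106,-0.004,0],[-0.159,-0.006,0],[-0.212,-0.008,0],[-0.265,-0.01,0],[-0.318,-0.012,0],[-0.371,-0.014,0],[-0.423,-0.015,0]],"rotation":[[0,0,0],[0,0,0],[0,0,0],[0,0,0],[0,0,0],[0,0,0],[0,0,0],[0,0,0]]}'
python3 -m pendant '{"dp":[[0,0,0],[0,0,0]],"rotation":[[0,0,0],[0,0,0]]}'
cat > w.py <<'E'
import sys,pickle
from h import *
c,P,o=wrist(); pickle.dump((c,P),open(sys.argv[1]+".pkl","wb"))
cv2.imwrite(f"pics/{sys.argv[1]}.png",cv2.resize(c["pixels"][:,:,::-1],(800,600),interpolation=cv2.INTER_CUBIC))
print(o["tool_pos"].round(1))
for a in sys.argv[2:]: print(a,np.round(proj(c,[float(x) for x in a.split(",")],P),1)*800/512)
E
python3 w.py w1 465,-122.7,65 632.9,-90.5,26 630.4,-183.6,26
```

```text
time: 2.5
tool_pos: [464.8, -122.9, 227.1]
tcp_rot: [3.141, -0.0, 1.574]
contact_force: [0.2, -0.8, 0.1]
grip_width: 85.1
finger_force: 0.0
time: 2.75
tool_pos: [465.1, -121.4, 226.8]
tcp_rot: [-3.141, -0.001, 1.572]
contact_force: [0.1, -0.1, 0.0]
grip_width: 85.2
finger_force: 0.0
[ 465.1 -121.4  226.8]
465,-122.7,65 [401.25 278.75]
632.9,-90.5,26 [644.84375 221.71875]
630.4,-183.6,26 [626.40625 349.53125]
```

View pics/w1.png

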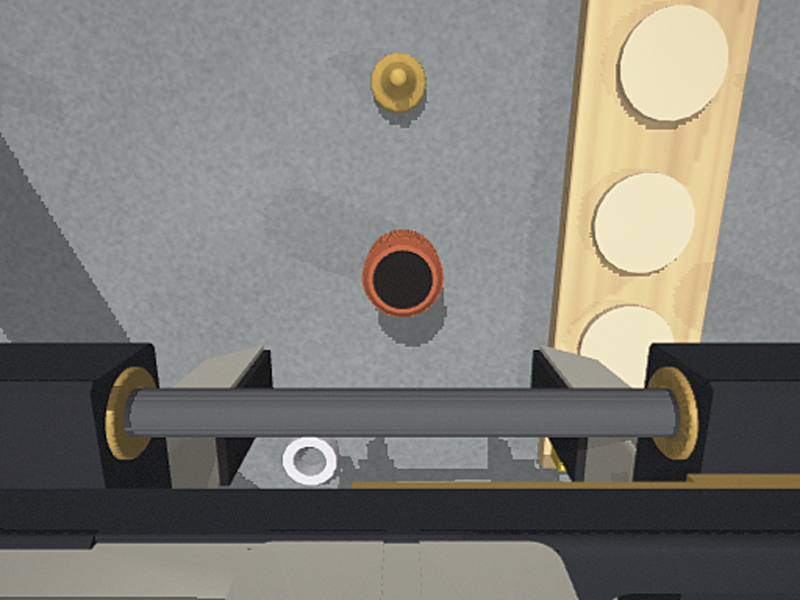

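The wrist view shows the terracotta mouth at (403,279), within 2 px of prediction, and disc 3 at (644,222), which also matches. I'll descend and grip.

```bash
python3 -m pendant '{"dp":[[0,0.001,0.05],[0,0.001,0.1],[0,0.001,0.15],[0,0.001,0.18],[0,0.001,0.206],[0,0.001,0.206]],"rotation":[[0,0,0],[0,0,0],[0,0,0],[0,0,0],[0,0,0],[0,0,0]]}'
python3 -m pendant '{"dp":[[0,0,0],[0,0,0],[0,0,0],[0,0,0],[0,0,0]],"rotation":[[0,0,0],[0,0,0],[0,0,0],[0,0,0],[0,0,0]]}' 0.03
python3 -m pendant '{"dp":[[0,0,-0.02],[0,0,-0.06],[0,0,-0.11],[0,0,-0.11]],"rotation":[[0,0,0],[0,0,0],[0,0,0],[0,0,0]]}'
python3 w.py w2 632.9,-90.5,26 630.4,-183.6,26
```

```text
time: 3.55
tool_pos: [465.3, -120.7, 19.5]
tcp_rot: [-3.138, -0.002, 1.574]
contact_force: [-0.2, -1.0, -0.1]
grip_width: 85.2
finger_force: 0.0
time: 4.18
tool_pos: [466.6, -123.0, 21.2]
tcp_rot: [3.141, 0.0, 1.571]
contact_force: [-2.0, 1.5, 7.0]
grip_width: 51.2
finger_force: 30.0
time: 4.68
tool_pos: [468.4, -123.8, 134.0]
tcp_rot: [3.135, 0.003, 1.571]
contact_force: [0.5, -0.1, -1.7]
grip_width: 51.2
finger_force: 30.0
[ 468.4 -123.8  134. ]
632.9,-90.5,26 [719.21875 232.96875]
630.4,-183.6,26 [689.21875 399.375  ]
```

```bash
python3 -m pendant '{"dp":[[-0.03,0.03,-0.03],[-0.06,0.05,-0.06],[-0.087,0.074,-0.09],[-0.087,0.074,-0.09],[-0.087,0.074,-0.09]],"rotation":[[0,0,0],[0,0,0],[0,0,0],[0,0,0],[0,0,0]]}'
python3 w.py w3 632.9,-90.5,26 630.4,-183.6,26 639.7,11.2,26
```

```text
time: 5.35
tool_pos: [539.1, -209.0, 218.3]
tcp_rot: [-3.138, -0.003, 1.571]
contact_force: [-0.7, 0.8, -0.7]
grip_width: 51.6
finger_force: 30.0
[ 539.1 -209.   218.3]
632.9,-90.5,26 [551.25     83.28125]
630.4,-183.6,26 [537.8125 231.25  ]
639.7,11.2,26 [ 575.46875 -103.90625]
```

View pics/w3.png

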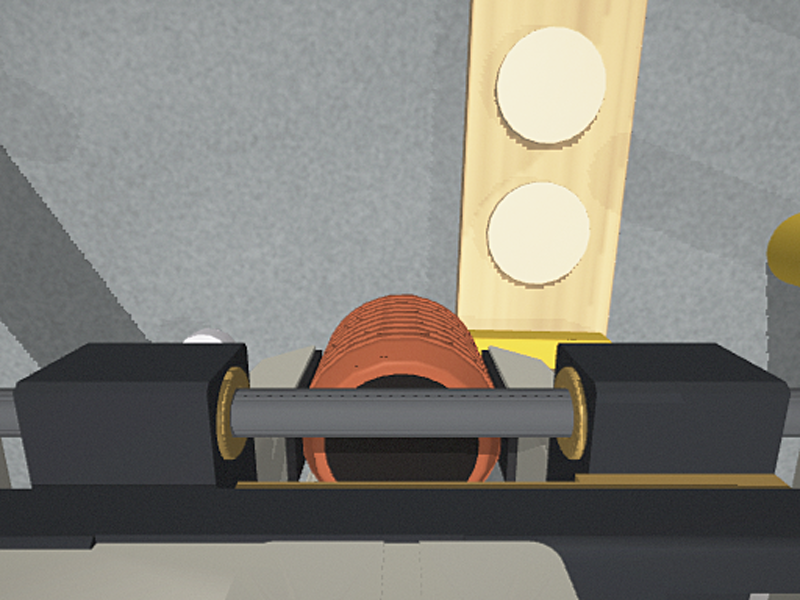

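Discs are at (551,84) and (538,233), about 1 mm from prediction, and the vase is centred in the grip. I'll place it on the yellow-end disc.

```bash
python3 -m pendant '{"dp":[[0.013,0.045,0],[0.026,0.09,0],[0.026,0.09,0.05],[0.026,0.09,0.1],[0.026,0.09,0.14],[0.026,0.09,0.16],[0.026,0.09,0.17],[0.026,0.09,0.1735]],"rotation":[[0,0,0],[0,0,0],[0,0,0],[0,0,0],[0,0,0],[0,0,0],[0,0,0],[0,0,0]]}'
python3 -m pendant '{"dp":[[0,0,0],[0,0,0],[0,0,0]],"rotation":[[0,0,0],[0,0,0],[0,0,0]]}'
```

```text
time: 6.4
tool_pos: [629.4, -183.0, 47.3]
tcp_rot: [-3.139, -0.001, 1.571]
contact_force: [-8.7, 4.0, 14.8]
grip_width: 51.4
finger_force: 30.0
time: 6.78
tool_pos: [630.7, -184.0, 47.6]
tcp_rot: [3.141, 0.0, 1.571]
contact_force: [-0.3, -0.1, -0.0]
grip_width: 51.7
finger_force: 30.0
```

```bash
python3 -m pendant '{"dp":[[0,0,0.0008],[0,0,0.0008]],"rotation":[[0,0,0],[0,0,0]]}'
python3 -m pendant '{"dp":[[0,0,0],[0,0,0],[0,0,0],[0,0,0],[0,0,0]],"rotation":[[0,0,0],[0,0,0],[0,0,0],[0,0,0],[0,0,0]]}' 0.085
python3 -m pendant '{"dp":[[0,0,-0.02],[0,0,-0.06],[0,0,-0.12],[0,0,-0.18],[-0.05,-0.035,-0.18],[-0.10,-0.07,-0.18],[-0.15,-0.105,-0.18],[-0.192,-0.14,-0.18]],"rotation":[[0,0,0],[0,0,0],[0,0,0],[0,0,0],[0,0,0],[0,0,0],[0,0,0],[0,0,0]]}'
python3 -m pendant '{"dp":[[0,0,0],[0,0,0]],"rotation":[[0,0,0],[0,0,0]]}'
python3 w.py w4 490.6,-376.3,85 630.4,-184,91
```

```text
time: 7.02
tool_pos: [630.7, -184.0, 47.3]
tcp_rot: [3.141, 0.0, 1.571]
contact_force: [-0.7, 1.7, 5.4]
grip_width: 51.6
finger_force: 30.0
time: 7.65
tool_pos: [630.3, -183.9, 46.3]
tcp_rot: [-3.141, -0.0, 1.571]
contact_force: [-0.1, 0.8, -0.0]
grip_width: 85.1
finger_force: 0.0
time: 8.65
tool_pos: [489.0, -377.6, 226.4]
tcp_rot: [3.141, 0.0, 1.57]
contact_force: [0.5, 0.0, -0.0]
grip_width: 84.7
finger_force: 0.0
time: 8.9
tool_pos: [490.6, -375.6, 226.4]
tcp_rot: [3.141, -0.001, 1.57]
contact_force: [0.6, -0.8, 0.8]
grip_width: 85.1
finger_force: 0.0
[ 490.6 -375.6  226.4]
490.6,-376.3,85 [401.40625 284.53125]
630.4,-184,91 [687.03125 -96.71875]
```

View pics/w4.png

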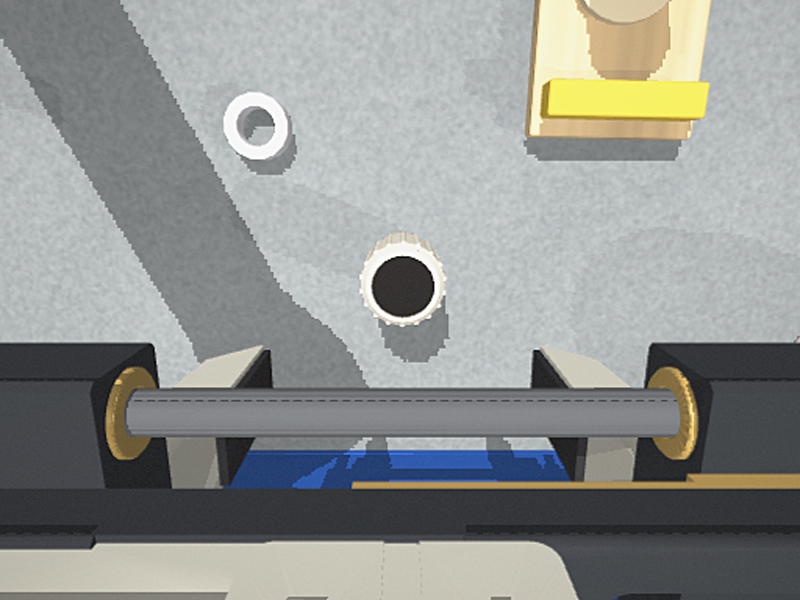

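White mouth at (403,286), about 1 mm off prediction. I'll pick it and carry it to disc 3.

```bash
python3 -m pendant '{"dp":[[-0.001,0.001,0.05],[-0.001,0.001,0.1],[-0.001,0.001,0.15],[-0.001,0.001,0.175],[-0.001,0.001,0.187],[-0.001,0.001,0.187]],"rotation":[[0,0,0],[0,0,0],[0,0,0],[0,0,0],[0,0,0],[0,0,0]]}'
python3 -m pendant '{"dp":[[0,0,0],[0,0,0],[0,0,0],[0,0,0],[0,0,0]],"rotation":[[0,0,0],[0,0,0],[0,0,0],[0,0,0],[0,0,0]]}' 0.03
python3 -m pendant '{"dp":[[0,0,-0.02],[0,0,-0.06],[0,0,-0.12],[0,0,-0.18],[0.05,0,-0.187],[0.1,0,-0.187],[0.12,0,-0.187],[0.12,0,-0.187]],"rotation":[[0,0,0],[0,0,0],[0,0,0],[0,0,0],[0,0,0],[0,0,0],[0,0,0],[0,0,0]]}'
python3 w.py w5 632.9,-90.5,26 630.4,-183.6,91
```

```text
time: 9.7
tool_pos: [492.0, -376.1, 39.2]
tcp_rot: [-3.141, -0.001, 1.572]
contact_force: [0.4, 0.1, 1.0]
grip_width: 84.8
finger_force: 0.0
time: 10.32
tool_pos: [491.5, -377.1, 39.8]
tcp_rot: [3.141, 0.0, 1.571]
contact_force: [-0.0, -0.3, 2.7]
grip_width: 50.8
finger_force: 30.0
time: 11.32
tool_pos: [491.5, -256.0, 226.5]
tcp_rot: [-3.141, 0.0, 1.573]
contact_force: [0.2, -0.5, -0.7]
grip_width: 51.3
finger_force: 30.0
[ 491.5 -256.   226.5]
632.9,-90.5,26 [628.59375   4.375  ]
630.4,-183.6,91 [656.09375 156.71875]
```

View pics/w5.png

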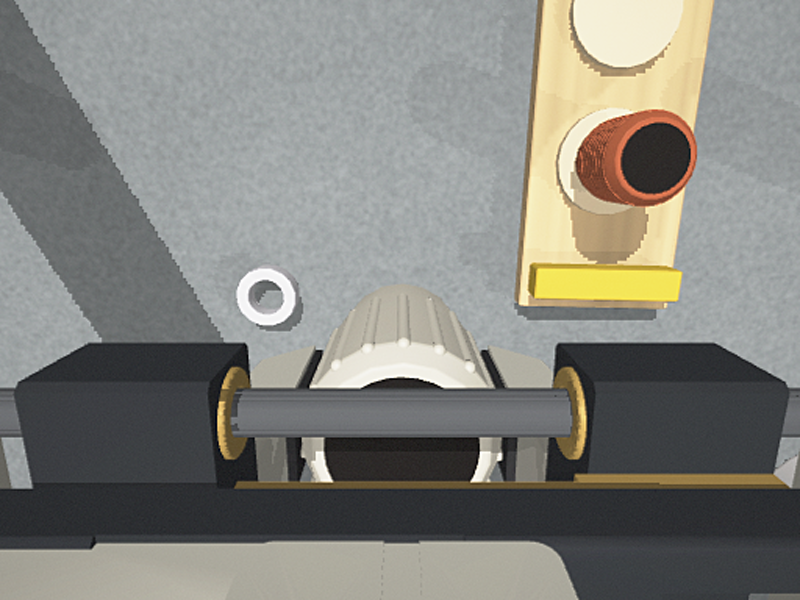

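Terracotta stands upright with its mouth at (658,158) against predicted (656,157), so it is centred. I'll place white on disc 3.

```bash
python3 -m pendant '{"dp":[[0.04,0.035,0],[0.08,0.07,0],[0.125,0.105,0],[0.166,0.1415,0],[0.166,0.1415,0.04],[0.166,0.1415,0.08],[0.166,0.1415,0.12],[0.166,0.1415,0.145]],"rotation":[[0,0,0],[0,0,0],[0,0,0],[0,0,0],[0,0,0],[0,0,0],[0,0,0],[0,0,0]]}'
python3 -m pendant '{"dp":[[0,0,0.008],[0,0,0.013],[0,0,0.0155],[0,0,0.0165],[0,0,0.0165]],"rotation":[[0,0,0],[0,0,0],[0,0,0],[0,0,0],[0,0,0]]}'
python3 -m pendant '{"dp":[[0,0,0],[0,0,0],[0,0,0],[0,0,0],[0,0,0]],"rotation":[[0,0,0],[0,0,0],[0,0,0],[0,0,0],[0,0,0]]}' 0.085
```

```text
time: 12.38
tool_pos: [632.2, -92.4, 78.3]
tcp_rot: [-3.138, -0.0, 1.569]
contact_force: [-0.5, -0.5, -0.7]
grip_width: 51.2
finger_force: 30.0
time: 13.0
tool_pos: [633.3, -91.1, 65.8]
tcp_rot: [3.14, 0.0, 1.571]
contact_force: [0.3, -0.4, 1.2]
grip_width: 51.3
finger_force: 30.0
time: 13.62
tool_pos: [632.9, -90.9, 64.9]
tcp_rot: [-3.142, -0.0, 1.571]
contact_force: [1.4, -0.6, -0.2]
grip_width: 84.6
finger_force: 0.0
```

```bash
python3 -m pendant '{"dp":[[0,0,-0.02],[0,0,-0.06],[0,0,-0.12],[0,0,-0.175],[0.05,-0.01,-0.175],[0.1,-0.03,-0.175],[0.15,-0.045,-0.175],[0.2,-0.06,-0.175]],"rotation":[[0,0,0],[0,0,0],[0,0,0],[0,0,0],[0,0,0],[0,0,0],[0,0,0],[0,0,0]]}'
python3 -m pendant '{"dp":[[0.05,-0.015,0],[0.1,-0.03,0],[0.15,-0.045,0],[0.2,-0.06,0],[0.24,-0.07,0],[0.271,-0.0795,0],[0.271,-0.0795,0],[0.271,-0.0795,0]],"rotation":[[0,0,0],[0,0,0],[0,0,0],[0,0,0],[0,0,0],[0,0,0],[0,0,0],[0,0,0]]}'
python3 w.py w6 493.4,379.7,105 596,370.2,105 464.6,187.4,125
```

```text
time: 14.62
tool_pos: [572.2, 110.6, 240.1]
tcp_rot: [3.141, -0.0, 1.57]
contact_force: [-0.6, 0.4, -0.0]
grip_width: 85.2
finger_force: 0.0
time: 15.62
tool_pos: [493.5, 379.5, 239.8]
tcp_rot: [-3.142, 0.001, 1.571]
contact_force: [-1.2, -0.6, 0.1]
grip_width: 84.9
finger_force: 0.0
[493.5 379.5 239.8]
493.4,379.7,105 [401.25   285.3125]
596,370.2,105 [576.875 301.25 ]
464.6,187.4,125 [355.625   588.28125]
```

View pics/w6.png

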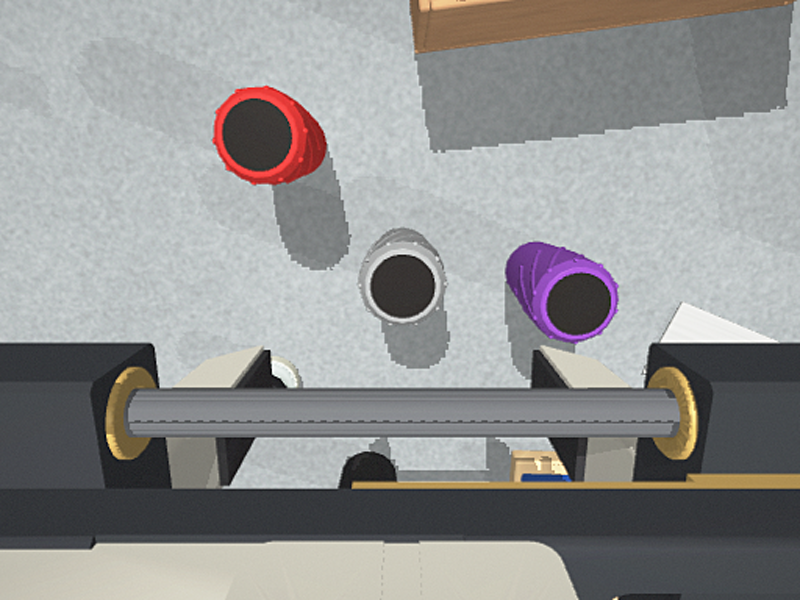

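Grey mouth at (402,286) as predicted, with purple at (579,303) clear by about 20 mm using a narrower opening. I'll pick grey.

```bash
python3 -m pendant '{"dp":[[0,0,0.04],[0,0,0.09],[0,0,0.13],[0,0,0.165],[0,0,0.179],[0,0,0.179]],"rotation":[[0,0,0],[0,0,0],[0,0,0],[0,0,0],[0,0,0],[0,0,0]]}' 0.074
python3 -m pendant '{"dp":[[0,0,0],[0,0,0],[0,0,0],[0,0,0],[0,0,0]],"rotation":[[0,0,0],[0,0,0],[0,0,0],[0,0,0],[0,0,0]]}' 0.03
python3 -m pendant '{"dp":[[0,0,-0.02],[0,0,-0.06],[0,0,-0.12],[0,0,-0.179],[-0.05,0.02,-0.19],[-0.1,0.04,-0.19],[-0.15,0.06,-0.19],[-0.2,0.08,-0.19]],"rotation":[[0,0,0],[0,0,0],[0,0,0],[0,0,0],[0,0,0],[0,0,0],[0,0,0],[0,0,0]]}'
```

```text
time: 16.42
tool_pos: [493.6, 379.4, 60.7]
tcp_rot: [-3.141, 0.001, 1.57]
contact_force: [-0.2, 0.2, 0.5]
grip_width: 74.0
finger_force: 0.0
time: 17.05
tool_pos: [493.9, 380.5, 62.0]
tcp_rot: [3.14, -0.001, 1.571]
contact_force: [0.5, -0.0, 6.2]
grip_width: 51.1
finger_force: 30.0
time: 18.05
tool_pos: [573.5, 178.5, 250.6]
tcp_rot: [-3.141, -0.0, 1.571]
contact_force: [1.0, -0.9, -1.1]
grip_width: 51.2
finger_force: 30.0
```

```bash
python3 - <<'E'
from h import *; import pickle
c,P=pickle.load(open("w1.pkl","rb"))
for p in((674,63),(644,222)): print(hit(c,p[0]*.64-.2,p[1]*.64-.2,26,P))
E
```

```text
[639.39793066  10.74729096]
[632.07047037 -90.46053786]
```

```bash
python3 -m pendant '{"dp":[[-0.04,0.02,0],[-0.085,0.04,0],[-0.13,0.06,0],[-0.1686,0.066,0],[-0.1686,0.066,0.04],[-0.1686,0.066,0.08],[-0.1686,0.066,0.12],[-0.1686,0.066,0.148]],"rotation":[[0,0,0],[0,0,0],[0,0,0],[0,0,0],[0,0,0],[0,0,0],[0,0,0],[0,0,0]]}'
python3 -m pendant '{"dp":[[0,0,0.008],[0,0,0.013],[0,0,0.0155],[0,0,0.0165],[0,0,0.0165]],"rotation":[[0,0,0],[0,0,0],[0,0,0],[0,0,0],[0,0,0]]}'
python3 -m pendant '{"dp":[[0,0,0],[0,0,0],[0,0,0],[0,0,0],[0,0,0]],"rotation":[[0,0,0],[0,0,0],[0,0,0],[0,0,0],[0,0,0]]}' 0.085
python3 -m pendant '{"dp":[[0,0,-0.02],[0,0,-0.06],[0,0,-0.12],[0,0,-0.17],[0.04,-0.04,-0.17],[0.08,-0.08,-0.17],[0.13,-0.13,-0.17],[0.176,-0.175,-0.17]],"rotation":[[0,0,0],[0,0,0],[0,0,0],[0,0,0],[0,0,0],[0,0,0],[0,0,0],[0,0,0]]}'
python3 -m pendant '{"dp":[[0,0,0],[0,0,0]],"rotation":[[0,0,0],[0,0,0]]}'
python3 w.py w7 464.6,187.4,125 643.5,113.2,26
```

```text
time: 19.05
tool_pos: [638.2, 11.6, 100.4]
tcp_rot: [-3.138, -0.0, 1.571]
contact_force: [0.1, -0.4, -0.6]
grip_width: 51.1
finger_force: 30.0
time: 19.68
tool_pos: [640.1, 11.5, 88.1]
tcp_rot: [3.139, 0.0, 1.571]
contact_force: [0.1, -0.0, 6.0]
grip_width: 51.3
finger_force: 30.0
time: 20.3
tool_pos: [639.3, 11.5, 86.3]
tcp_rot: [-3.141, -0.0, 1.571]
contact_force: [0.0, -0.5, -0.7]
grip_width: 84.8
finger_force: 0.0
time: 21.3
tool_pos: [469.9, 181.4, 256.6]
tcp_rot: [3.141, -0.0, 1.57]
contact_force: [0.6, 1.3, 1.2]
grip_width: 85.1
finger_force: 0.0
time: 21.55
tool_pos: [471.9, 180.2, 256.7]
tcp_rot: [3.14, 0.0, 1.571]
contact_force: [0.1, 0.5, 0.3]
grip_width: 85.2
finger_force: 0.0
[471.9 180.2 256.7]
464.6,187.4,125 [388.28125 274.53125]
643.5,113.2,26 [617.34375 341.875  ]
```

View pics/w7.png

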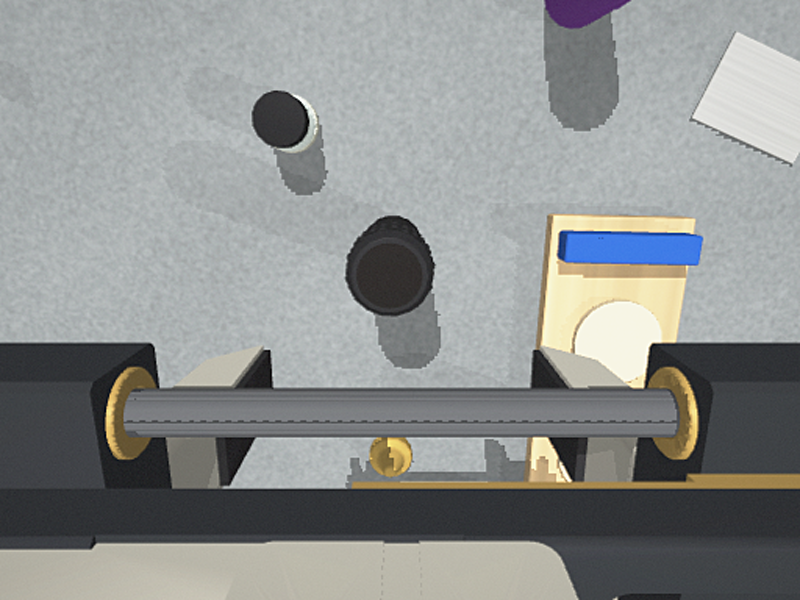

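Black top is at (391,273), about 1 mm from prediction. The blue-end disc at (618,342) matches. The arm stopped short by about 10 mm, so I'll correct for that.

```bash
python3 -m pendant '{"dp":[[0.0079,-0.006,0],[0.0079,-0.006,0],[0.0079,-0.006,0]],"rotation":[[0,0,0],[0,0,0],[0,0,0]]}'
python3 w.py w8 466,188.1,125 643.5,113.2,26
python3 - <<'E'
from h import *; import pickle
c=cv2.imread("pics/w8.png")[190:350,300:700]; cv2.imwrite("pics/w8c.png",cv2.resize(c,None,fx=2,fy=2))
E
```

```text
time: 21.98
tool_pos: [465.7, 187.9, 256.3]
tcp_rot: [-3.142, 0.0, 1.57]
contact_force: [-0.2, -0.5, 0.4]
grip_width: 84.9
finger_force: 0.0
[465.7 187.9 256.3]
466,188.1,125 [402.03125 286.875  ]
643.5,113.2,26 [625.   351.25]
```

View pics/w8c.png

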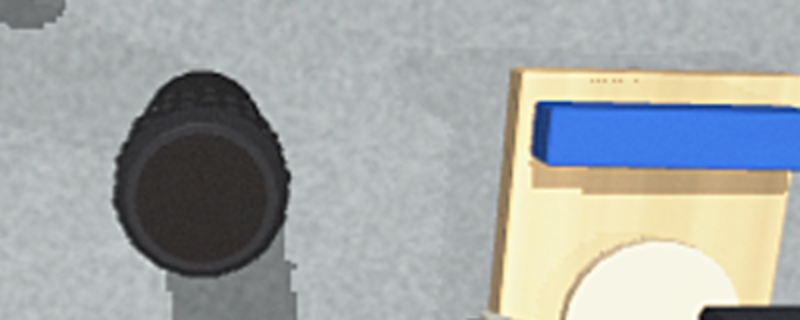

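Black mouth at (402,288) is centred under the tool, so I'll pick it.

```bash
python3 -m pendant '{"dp":[[0,0,0.04],[0,0,0.09],[0,0,0.13],[0,0,0.163],[0,0,0.175],[0,0,0.175]],"rotation":[[0,0,0],[0,0,0],[0,0,0],[0,0,0],[0,0,0],[0,0,0]]}'
python3 -m pendant '{"dp":[[0,0,0],[0,0,0],[0,0,0],[0,0,0],[0,0,0]],"rotation":[[0,0,0],[0,0,0],[0,0,0],[0,0,0],[0,0,0]]}' 0.03
python3 -m pendant '{"dp":[[0,0,-0.02],[0,0,-0.06],[0,0,-0.11],[0,0,-0.15],[0,0.03,-0.17],[0,0.07,-0.17]],"rotation":[[0,0,0],[0,0,0],[0,0,0],[0,0,0],[0,0,0],[0,0,0]]}'
python3 -m pendant '{"dp":[[-0.02,0.03,0],[-0.05,0.07,0],[-0.0742,0.1078,0],[-0.0742,0.1078,0],[-0.0742,0.1078,0]],"rotation":[[0,0,0],[0,0,0],[0,0,0],[0,0,0],[0,0,0]]}'
python3 - <<'E'
from h import *
r=[]
for i in range(8): vision.capture("top"); r.append(get_obs()["tool_pos"])
print(np.mean(r,0),np.std(r,0))
E
```

```text
time: 22.78
tool_pos: [465.5, 188.1, 81.3]
tcp_rot: [-3.141, 0.0, 1.571]
contact_force: [-1.0, -0.3, 1.1]
grip_width: 84.6
finger_force: 0.0
time: 23.4
tool_pos: [465.6, 188.3, 81.8]
tcp_rot: [3.141, -0.0, 1.571]
contact_force: [-0.3, -0.5, 3.4]
grip_width: 51.3
finger_force: 30.0
time: 24.15
tool_pos: [536.5, 188.6, 253.8]
tcp_rot: [3.138, -0.001, 1.571]
contact_force: [1.1, -0.4, -2.4]
grip_width: 50.9
finger_force: 30.0
time: 24.78
tool_pos: [642.6, 114.2, 250.6]
tcp_rot: [-3.14, -0.0, 1.571]
contact_force: [-0.0, 0.4, -0.7]
grip_width: 51.5
finger_force: 30.0
[642.63411227 114.73343803 251.71100313] [0.19989134 0.14898596 0.26312983]
```

```bash
python3 -m pendant '{"dp":[[-0.001,0.001,0.03],[-0.001,0.001,0.07],[-0.001,0.001,0.1],[-0.001,0.001,0.125],[-0.001,0.001,0.135],[-0.001,0.001,0.141],[-0.001,0.001,0.143],[-0.001,0.001,0.1435]],"rotation":[[0,0,0],[0,0,0],[0,0,0],[0,0,0],[0,0,0],[0,0,0],[0,0,0],[0,0,0]]}'
python3 -m pendant '{"dp":[[0,0,0.0008],[0,0,0.0008],[0,0,0.0008]],"rotation":[[0,0,0],[0,0,0],[0,0,0]]}'
```

```text
time: 26.18
tool_pos: [644.6, 113.1, 108.7]
tcp_rot: [3.14, -0.0, 1.571]
contact_force: [0.8, -0.2, -1.8]
grip_width: 51.2
finger_force: 30.0
time: 26.55
tool_pos: [644.6, 113.1, 107.8]
tcp_rot: [3.14, -0.0, 1.571]
contact_force: [0.4, -0.7, 2.2]
grip_width: 51.2
finger_force: 30.0
```

Contact is light, so I'll release, rise, back away and check.

```bash
python3 -m pendant '{"dp":[[0,0,0],[0,0,0],[0,0,0],[0,0,0],[0,0,0]],"rotation":[[0,0,0],[0,0,0],[0,0,0],[0,0,0],[0,0,0]]}' 0.085
python3 -m pendant '{"dp":[[0,0,-0.02],[0,0,-0.06],[0,0,-0.11],[0,0,-0.15],[0,-0.05,-0.15],[0,-0.1,-0.15],[0,-0.15,-0.15],[0,-0.2,-0.15]],"rotation":[[0,0,0],[0,0,0],[0,0,0],[0,0,0],[0,0,0],[0,0,0],[0,0,0],[0,0,0]]}'
python3 -m pendant '{"dp":[[-0.05,-0.02,0],[-0.1,-0.04,0],[-0.15,-0.05,0],[-0.2,-0.05,0],[-0.25,-0.05,0],[-0.3,-0.05,0],[-0.35,-0.05,0],[-0.35,-0.05,0]],"rotation":[[0,0,0],[0,0,0],[0,0,0],[0,0,0],[0,0,0],[0,0,0],[0,0,0],[0,0,0]]}'
python3 - <<'E'
from h import *
c=vision.capture("top"); crop(c,190,140,370,200,4.2,"pics/f_top.png")
s=vision.capture("side"); crop(s,225,85,400,285,3,"pics/f_side.png")
for n,x,y,z in[("black",643.5,113.2,151),("grey",639.5,11,131),("white",632.9,-90.5,111),("terra",630.4,-184,91)]:
    u,v=proj(c,[x,y,z],c["pose"]);a,b=proj(s,[x,y,z],s["pose"]); print(n,round((u-190+.4)*4.2),round((v-140+.4)*4.2),round((a-225+.4)*3),round((b-85+.4)*3))
E
```

```text
time: 27.18
tool_pos: [644.2, 113.0, 107.0]
tcp_rot: [-3.141, -0.0, 1.571]
contact_force: [0.6, -0.1, -0.0]
grip_width: 85.0
finger_force: 0.0
time: 28.18
tool_pos: [442.5, 113.0, 257.2]
tcp_rot: [3.141, -0.0, 1.571]
contact_force: [-0.3, 0.7, 0.5]
grip_width: 84.6
finger_force: 0.0
time: 29.18
tool_pos: [393.9, -239.7, 256.8]
tcp_rot: [-3.142, 0.0, 1.567]
contact_force: [-0.1, 0.8, -0.2]
grip_width: 85.0
finger_force: 0.0
black 137 93 157 106
grey 280 101 217 194
white 418 113 279 289
terra 541 119 344 383
```

View pics/f_top.png

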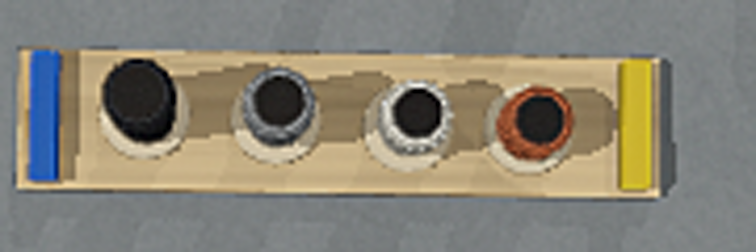

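View pics/f_side.png

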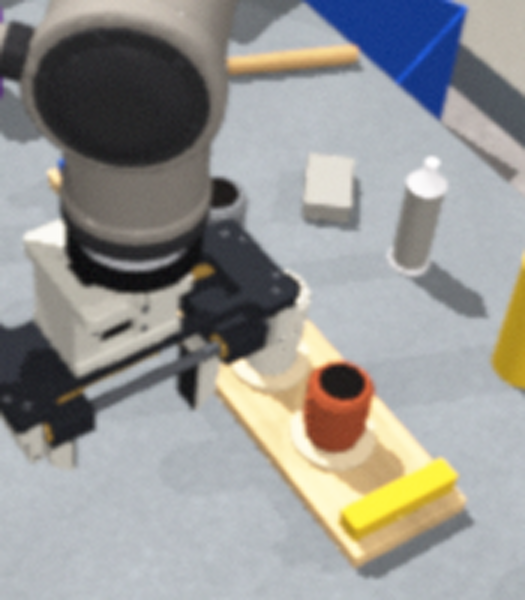

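The top view shows the mouths at black (138,90), grey (280,101), white (419,113) and terracotta (541,120), against predictions of (137,93), (280,101), (418,113) and (541,119). In the side view, terracotta and grey's mouth also match; the arm hides the rest. All four stand upright and centred, and the gripper is clear of them, so I'll hand in the job.

```bash
python3 -m pendant '{"dp":[[0,0,0],[0,0,0],[0,0,0],[0,0,0]],"rotation":[[0,0,0],[0,0,0],[0,0,0],[0,0,0]]}'
python3 -c "
from plant import workorder
print(workorder.close_job())"
```

```text
time: 29.78
tool_pos: [394.3, -236.6, 257.2]
tcp_rot: [3.141, 0.0, 1.571]
contact_force: [0.5, -0.3, -0.4]
grip_width: 84.9
finger_force: 0.0
the job is handed in; nothing more can be done
None
```

The job is handed in at about 30 s: terracotta, white, grey and black stand upright, released and centred to within a few mm by the final top view, on the discs from the yellow end stop to the blue; close_job gave no verdict.

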